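# Stop the doming stand from rocking with its screw foot

### The arm

A 7-joint arm with a two-finger parallel gripper is mounted at the origin on a cart in front of the work surface, level with it; the furniture and walls round the work are solid. World frame = base frame: x ahead of the robot, y to its left, z up, the work surface at z = 0. Lengths are in mm, angles in rad, forces in N, time in s.
With the tool pointing down it reaches from about 400 to 850 mm from the base axis. Payload 4.5 kg.
Tool frame: the origin (TCP) lies on the centre line of the jaws, within the pads' length; the fingertips stand 25 mm ahead of it and the grasp point (between the pads) lies 6 mm ahead of it; z points along the fingers, y is the line along which they close (so a half turn about z gives the same grasp; the last joint's range is limited). The gripper opens to 85 mm and grips with 20 to 120 N. Pads are 22 mm wide; open, the fingers measure 114 mm over their backs; the gripper's body (76 mm by 85 mm) begins 54 mm behind the grasp point. The pads swing forward as they close: fully open they stand 13 mm farther back than shut.
Start: joints at [1.34, 0.689, -0.195, 1.565, 0.157, 0.902, -0.215], TCP at [163.602, -603.233, 217.217] pointing down, gripper open.
Joint ranges: [-3.01, 3.01], [-0.46, 2.08], [-1.47, 1.51], [0.13, 2.56], [-1, 4.14], [0.04, 2.09], [-2.66, 2.66]. Speed limits (rad/s): [2.57, 2.57, 3.14, 3.14, 3.14, 3.14, 3.14].

### API

Orientations are given as a 3x3 rotation matrix whose columns are the frame's x, y, z axes.
In Python, from station import bot, eyes gives the robot as it stands.
- The arm moves only by the shell command python3 -m creep 'ROWS' [FORCE]. ROWS is JSON, a list that holds one entry, the list of rows, each a list of 7 numbers: the shift along the tool's x, y, z in mm, then the turn, a rotation vector about the tool's x, y, z in rad, then the finger opening in mm, from 0 to 85.4. A call has 1 to 10 rows; each row shifts and turns the commanded pose from where the row before left it, along the tool's axes as they then stand; what a row does not reach is not made up. A row lasts 1/8 s, in which the tool goes at most 62.5 mm and 10.7 degrees, less where a joint would pass 70% of its speed; a pose out of reach is approached as far as the arm can. A call with a gripper value outside its range is refused whole. The fingers move at their own pace and stop on an object; FORCE is the grip in N (left out, the last holds). Time passes only in rows, so rows that do not move let the fingers close. It gives the time, the measured TCP pose, the force, the opening and the grip force at its end, in the units of the state.
- bot.state(): the state, without advancing time (a new reading comes with each control period).
- eyes.capture(name): name is "side" or "top" or "wrist"; returns a dict with "img" (384x512x3 uint8, blue, green, red), "fx", "fy", "cx", "cy" (pixels), "k1" (the pictures are not rectified: a ray, as slopes to the right and down, at radius r is drawn at 1 + k1 r^2 times it, then the intrinsics apply), "xyz" and "attitude" of the camera in the world. Camera axes: x right, y down, z forward; pixel columns grow to the right and rows downward; lengths in mm; the calibration is good to about 2 mm. A picture is of the moment at which its call begins. There is no depth.
- bot.job_done(): hands the job in; it is judged then, once.
The state is a dict: "clock": time; "joint_positions": joint angles; "qd": joint speeds; "effort": joint torques, N m; "tcp_pos": TCP position; "tcp_rot": TCP orientation; "ft_force": force on the tool from outside, world axes, zero at the start; "torque": the same for the moment, N m; "opening": finger opening in mm; "grip_force": force on a finger pad.
Only numpy, scipy, OpenCV 4.12 (cv2) and the standard library are available. Lean on these libraries where they do the work, as an engineer would, in place of code of your own. Each camera call takes 0.05 s, during which the arm holds its last target. There are 200 camera calls.

### The job

The green doming stand rocks because its one adjustable foot is screwed up too short. Turn the brass wing screw at its corner clockwise (seen from above) until the stand sits level on all four feet and no longer rocks - neither too short nor too long - then let go. Leave the stand where it is, and do not disturb the black cup or the red clamp that lie to either side of it.

Things in the scene. Friction and masses are not known exactly. Their poses are not given: they have to be found in the camera images.
- stand: green plate 200 x 150 x 10 mm (long side its x) with a 48 mm brass doming cube fixed on it at (15, -42) mm; about 2 kg, loose. Origin: under the plate's centre, level with its fixed feet's soles; plate top at 28 mm, cube top at 76 mm. Feet at (+-82, +-57) mm, the adjustable one at (-82, -57). At first it leans 2 to 4 degrees down to that foot, the opposite foot off the bench.
- wing (a point): centre of the screw's brass wing: an upright bar 46 mm long (its x), 10 mm thick (its y), 28 mm high (z up), over the stand's corner foot at (-82, -57) mm. The centre is 56 mm above the bench and stays there as the screw turns, since the screw stands on the bench; the plate rises round it. Grip it across its thickness. The cube begins 68 mm away along the stand's x.
- wing_screw (a joint): wing screw angle, rad; grows clockwise seen from above, the foot coming out 4 mm per rad (steep thread). 0: foot as long as the others, stand level, wing parallel to the plate's long side, in line with the white mark beside it. Starts at -1.3 to -0.9 (3.6 to 5.2 mm short); goes past 0 to +1.0 (too long). Stays where left (friction 0.06 N m).
- pitch_cup: bystander to the left of the stand: black open steel cup, 97 mm across, 49 mm high; origin at the centre of its underside.
- c_clamp: bystander to the right of the stand: small red C-clamp lying flat, 125 x 77 x 14 mm; origin at the centre of its underside.

How it is judged (in metres and radians):
At the end, for the whole second after the job is handed in: The stand is at rest and level within 0.015 rad, the wing screw within 0.33 rad of its level setting, and the stand within 40 mm of where it stood (angle between stand's own z axis and vertical below 0.015 rad and value of joint wing_screw between -0.33 and 0.33 rad and distance of stand from where it was at the start of the episode below 0.04 m and linear speed of stand below 0.01 m/s); the robot touches nothing.
It fails at once if the black cup is moved by more than 20 mm (distance of pitch_cup from where it was at the start of the episode above 0.02 m).
It fails at once if the red clamp is moved by more than 20 mm (distance of c_clamp from where it was at the start of the episode above 0.02 m).
It also fails if it takes over 38 s, if anything falls off the work surface, if the arm or the gripper's body presses on something with over 40 N, if the wrist force passes 120 N, or if a joint passes its speed limit or range.

## Working session

There is one attempt and no reset: what is moved stays moved. The work goes in short steps, Python scripts to look and compute and a shell command to move; the robot and the scene stay as the last step left them, time stands still between calls to the robot, and variables do not carry over. Pictures are saved under pics/ and viewed, at most 10 in all, crops included, and the job is handed in when it is done.

```bash
mkdir -p pics
cat > h.py <<'E'
import numpy as np,cv2
from station import bot,eyes
def cap(n,f):
    c=eyes.capture(n); cv2.imwrite('pics/'+f+'.png',c['img']); np.save('pics/'+f+'.npy',c,allow_pickle=True); return c
def ray(c,u,v):
    x,y=(u-c['cx'])/c['fx'],(v-c['cy'])/c['fy']; r0=np.hypot(x,y); r=r0
    for _ in range(30): r=r0/(1+c['k1']*r*r)
    s=r/r0 if r0 else 1
    return np.array(c['xyz']),np.array(c['attitude'])@np.array([x*s,y*s,1])
def atz(c,u,v,z):
    o,d=ray(c,u,v); return o+d*(z-o[2])/d[2]
def load(f): return np.load('pics/'+f+'.npy',allow_pickle=True).item()
E
python3 - <<'E'
from h import *
a=cap('top','top1');b=cap('side','side1')
cv2.imwrite('pics/both.png',cv2.resize(np.vstack([a['img'],b['img']])[:],None,fx=.78,fy=.78))
print(a['xyz'],a['attitude'],b['xyz'],bot.state())
E
```

```text
[ 349.51263497   -8.48295199 1190.52489021] [[-0.01603879 -0.98039415  0.19639263]
 [-0.99987058  0.01547996 -0.00438025]
 [ 0.00125422 -0.19643747 -0.98051555]] [384.32264191 847.06509206 779.42333813] {'clock': 0.1, 'joint_positions': array([ 1.3398289 ,  0.68990825, -0.19452284,  1.56622984,  0.1572783 ,
        0.90251048, -0.21510889]), 'qd': array([ 0.00036696, -0.00131433, -0.00182768, -0.00408973, -0.00089218,
        0.0002835 ,  0.00147739]), 'effort': array([-3.30847033e-03, -5.40598941e+01, -1.27144039e+00, -1.58983809e+01,
        9.38428973e-03,  4.49013532e-03, -6.20311653e-06]), 'tcp_pos': array([ 163.35629562, -602.64664729,  216.46196986]), 'tcp_rot': array([[ 9.65139009e-01,  2.61737285e-01, -5.35454957e-04],
       [ 2.61737812e-01, -9.65137723e-01,  1.57904769e-03],
       [-1.03492121e-04, -1.66414934e-03, -9.99998610e-01]]), 'ft_force': array([-0.16425215, -0.26005307, -0.01561084]), 'torque': array([-0.08179598, -0.0169778 ,  0.02294908]), 'grip_force': 0.0, 'opening': 85.73786069097903}
```

View pics/top1.png

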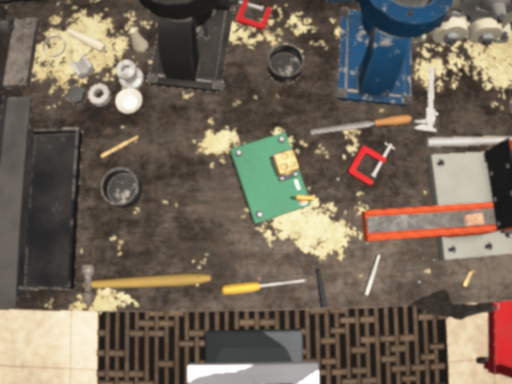

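View pics/side1.png

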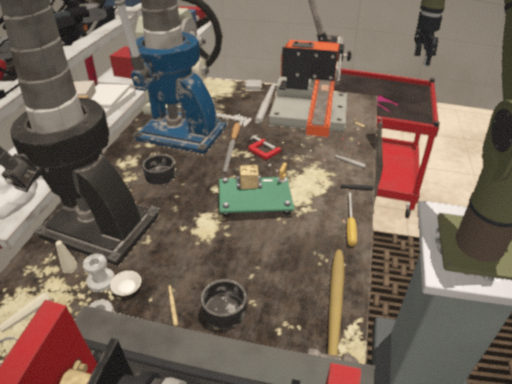

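The top view shows the green stand around (270,178), the cube at (286,163) and the wing near (305,198). In the side view the wing is near (283,170). I'll enlarge these areas.

Run:
```python
from h import *
a=load('top1');b=load('side1')
A=cv2.resize(a['img'][125:230,222:322],None,fx=5,fy=5,interpolation=cv2.INTER_CUBIC)
B=cv2.resize(b['img'][155:225,210:300],None,fx=3,fy=3,interpolation=cv2.INTER_CUBIC)
o=np.zeros((525,780,3),np.uint8);o[:,:500]=A;o[:210,505:775]=B
cv2.imwrite('pics/crop1.png',o)
for u,v in [(305,198),(232,150),(284,134),(310,207),(257,222)]: print(atz(a,u,v,56 if u==305 else 27).round())
```

```text
[ 544. -134.   56.]
[676.  43.  27.]
[716. -89.  27.]
[ 527. -149.   27.]
[492. -17.  27.]
```

View pics/crop1.png

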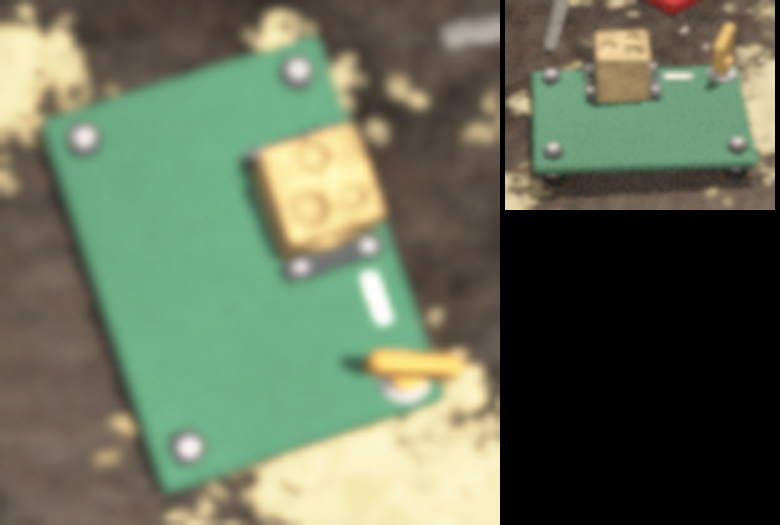

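The crop shows the wing's top edge running from crop (370,358) to (462,365), roughly across the plate. The white mark points along the plate's long side. Plate corners in the crop are at (45,122), (322,38), (440,397) and (168,490).

Run:
```python
from h import *
a=load('top1')
p=lambda x,y,z: atz(a,222+x/5,125+y/5,z)
c=[p(45,122,29),p(322,38,29),p(440,397,24),p(168,490,26)]
for q in c: print(q.round(1))
xd=(c[0]-c[3]+c[1]-c[2])/2; print('len',np.linalg.norm(xd),np.linalg.norm(c[0]-c[1]),'yaw',np.arctan2(xd[1],xd[0]), 'centre',np.mean(c,0))
yaw=np.arctan2(xd[1],xd[0]);R=np.array([[np.cos(yaw),-np.sin(yaw)],[np.sin(yaw),np.cos(yaw)]])
print('wing pred',np.mean(c,0)[:2]+R@[-82,-57])
e1,e2=p(372,358,70),p(462,365,70);d=e1-e2
w=(e1+e2)/2;print('wing',w,np.linalg.norm(d),'ang',np.arctan2(d[1],d[0]))
s=bot.state();t=s['tcp_rot'];print('tool x ang',np.arctan2(t[1,0],t[0,0]),'delta in tool',t.T@(np.r_[w[:2],0]-s['tcp_pos']))
```

```text
[676.7  45.8  29. ]
[718.9 -95.6  29. ]
[ 533.7 -149.1   24. ]
[489.3 -13.3  26. ]
len 194.67039962816025 147.56000264632107 yaw 0.2937192047900507 centre [604.63568534 -53.05684758  27.        ]
wing pred [ 542.64974525 -131.35591035]
wing [ 543.75682379 -133.20511715   70.        ] 43.24220720195788 ang 1.4755882455463127
tool x ang 0.2648223484127984 delta in tool [ 490.03239006 -353.15050288  216.99925218]
```

Checks: the plate measures 195 x 148 mm, and the wing is 1.5 mm from where the stand's pose puts it. The screw reads about -1.18 rad. All of this fits the given data, so I'll move.

```bash
python3 -m creep '[[[45,-32,0,0,0,0,60],[45,-32,0,0,0,0,60],[45,-32,0,0,0,0,60],[45,-32,0,0,0,0,60],[45,-32,0,0,0,0,60],[45,-32,0,0,0,0,60],[45,-32,0,0,0,0,60],[45,-32,0,0,0,0,60],[45,-32,0,0,0,0,60],[0,0,0,0,0,0,60]]]' 30
python3 -m creep '[[[0,0,0,0,0,-0.17,60],[0,0,0,0,0,-0.17,60],[0,0,0,0,0,-0.17,60],[0,0,0,0,0,-0.17,60],[0,0,0,0,0,-0.17,60],[0,0,0,0,0,-0.17,60],[0,0,0,0,0,-0.17,60],[0,0,0,0,0,0,60],[0,0,0,0,0,0,60]]]'
python3 - <<'E'
from h import *
s=bot.state();t=s['tcp_rot'];print(s['joint_positions'].round(2),'ang',np.arctan2(t[1,0],t[0,0]),'d',t.T@(np.r_[543.5,-132.5,62]-s['tcp_pos']))
cap('wrist','w1')
E
```

```text
clock: 1.35
tcp_pos: [482.7, -213.6, 217.1]
tcp_rot: [[0.962, 0.271, 0.002], [0.271, -0.962, 0.003], [0.003, -0.002, -1.0]]
ft_force: [-0.8, -0.2, -0.1]
opening: 59.8
grip_force: 0.0
clock: 2.48
tcp_pos: [478.5, -219.9, 217.0]
tcp_rot: [[0.119, 0.993, -0.001], [0.993, -0.119, -0.0], [-0.0, -0.001, -1.0]]
ft_force: [-0.1, 0.2, 0.3]
opening: 59.7
grip_force: 0.0
[ 0.65  0.59 -0.5   1.85  0.39  0.79 -0.17] ang 1.4511053491421095 d [ 94.54130916  54.16936236 154.94824073]
```

View pics/w1.png

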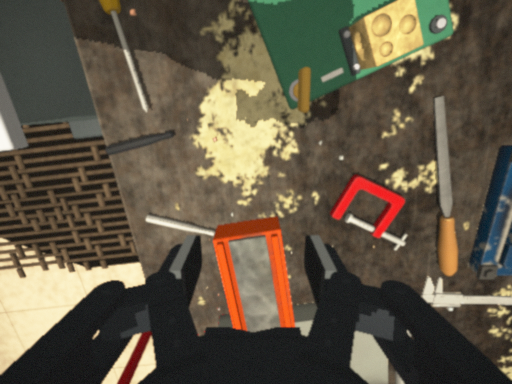

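The wrist view shows the wing at about (304,90), nearly parallel to tool x, with the clamp at (370,205). I'll move over the wing with tips at about z = 100 and look again.

```bash
python3 -m creep '[[[32,18,0,0,0,0,50],[31,18,10,0,0,0,50],[31,18,20,0,0,-0.02,50],[0,0,30,0,0,0,50],[0,0,30,0,0,0,50],[0,0,0,0,0,0,50],[0,0,0,0,0,0,50]]]'
python3 - <<'E'
from h import *
s=bot.state();t=s['tcp_rot'];print('ang',np.arctan2(t[1,0],t[0,0]),'d',t.T@(np.r_[543.5,-132.5,62]-s['tcp_pos']))
c=cap('wrist','w2')
R=np.array(c['attitude'])
for P in ([543.5,-132.5,70],):
    q=R.T@(np.array(P)-c['xyz']);x,y=q[:2]/q[2];f=1+c['k1']*(x*x+y*y);print('pred px',c['fx']*x*f+c['cx'],c['fy']*y*f+c['cy'])
E
```

```text
clock: 3.4
tcp_pos: [544.3, -132.2, 128.1]
tcp_rot: [[0.097, 0.995, 0.001], [0.995, -0.097, -0.0], [-0.0, 0.001, -1.0]]
ft_force: [-0.4, 0.3, 0.8]
opening: 49.6
grip_force: 0.0
ang 1.4741213362018952 d [-0.34849662 -0.87393983 66.12984609]
pred px 252.34403330904482 203.65936435188286
```

View pics/w2.png

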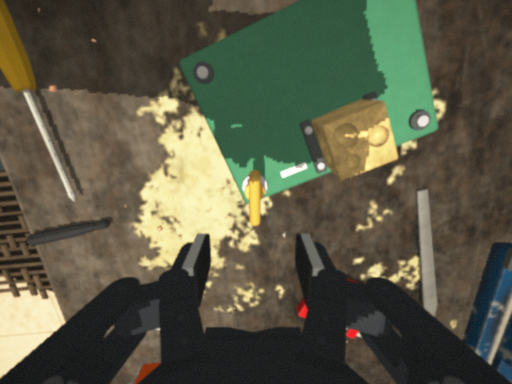

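The wing's top runs from (254,172) to (255,224), 2 px right of and 5 px above the prediction, so the correction is about 1–2 mm. I'll descend and grip.

```bash
python3 -m creep '[[[2,1,16,0,0,0,50],[0,0,16,0,0,0,45],[0,0,16,0,0,0,45],[0,0,16,0,0,0,40],[0,0,0,0,0,0,40],[0,0,0,0,0,0,20],[0,0,0,0,0,0,5],[0,0,0,0,0,0,5],[0,0,0,0,0,0,5],[0,0,0,0,0,0,5]]]' 30
```

```text
clock: 4.7
tcp_pos: [544.9, -130.3, 63.3]
tcp_rot: [[0.096, 0.995, 0.0], [0.995, -0.096, -0.0], [-0.0, 0.0, -1.0]]
ft_force: [0.1, 1.3, 1.2]
opening: 4.6
grip_force: 0.0
```

The opening is 4.6 mm with no grip force, so the jaws missed the 10 mm wing. I'll look.

Run:
```python
from h import *
c=cap('wrist','w3');a=cap('top','t3');b=cap('side','s3')
o=np.hstack([cv2.resize(c['img'][100:330,130:380],(400,368)),cv2.resize(a['img'][150:242,255:355],(400,368))])
B=cv2.resize(b['img'][120:215,215:340],None,fx=2.4,fy=2.4,interpolation=cv2.INTER_CUBIC)
z=np.zeros((230,800,3),np.uint8);z[:228,:300]=B
cv2.imwrite('pics/m3.png',np.vstack([o,z]))
```

```text
(no output)
```

View pics/m3.png

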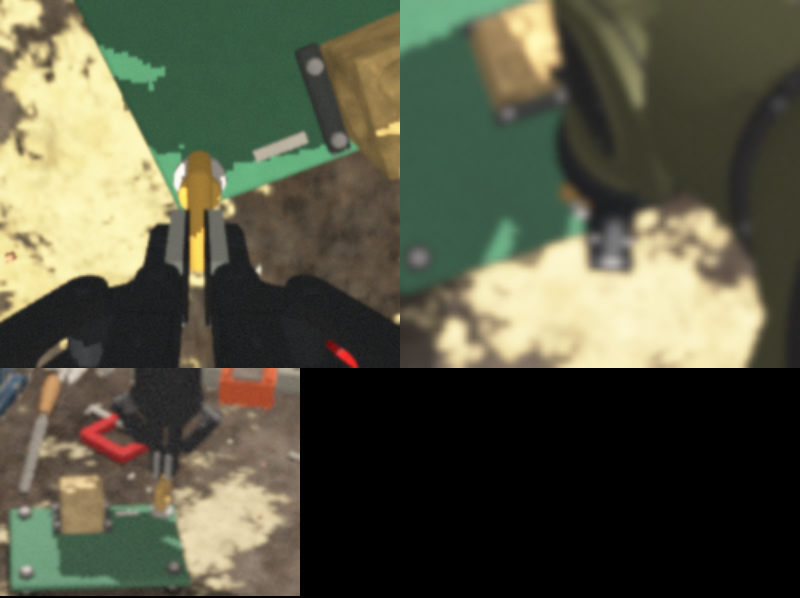

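The wing shows between the fingers from crop (200,155) to (195,275), but it lies ahead of the pads along tool x. I'll compute how far off it is.

Run:
```python
from h import *
c=load('w3');s=bot.state();t=s['tcp_rot'];p=s['tcp_pos'];print(p,s['opening'],s['grip_force'],c['xyz'],t.T@(np.array(c['xyz'])-p))
print(np.round(t.T@np.array(c['attitude']),2))
for u,v in [(255,197),(252,272),(255,212),(250,232)]:
  for z in(42,70): print(u,v,z,(t.T@(atz(c,u,v,z)-p)).round(1))
c2=load('w2')
for u,v in [(254,172),(255,224),(255,215)]:
  print('w2',(t.T@(atz(c2,u,v,70)-p)).round(1),atz(c2,u,v,70).round(1))
R=np.array(c['attitude'])
for q in ([0,5,25],[0,5,6],[11,5,25],[11,5,-5],[-11,5,25]):
    q=R.T@(p+t@np.array(q)-c['xyz']);x,y=q[:2]/q[2];f=1+c['k1']*(x*x+y*y);u,v=c['fx']*x*f+c['cx'],c['fy']*y*f+c['cy'];print('px',u,v,'crop',(u-130)*1.6,(v-100)*1.6)
```

```text
[ 544.80734279 -130.25476307   63.21330629] 5.267668062278051 0.0 [552.19293822 -50.62661716 220.31867219] [  79.96100814   -0.27502182 -157.1096629 ]
[[-0.   -0.95 -0.31]
 [ 1.   -0.   -0.  ]
 [ 0.   -0.31  0.95]]
255 197 42 [18.4  1.2 21.2]
255 197 70 [28.   1.  -6.8]
252 272 42 [-43.4  -1.   21.2]
252 272 70 [-24.1  -0.9  -6.8]
255 212 42 [ 6.9  1.2 21.2]
255 212 70 [18.4  1.  -6.8]
250 232 42 [-9.  -2.5 21.2]
250 232 70 [ 5.  -2.1 -6.8]
w2 [25.6  0.3 -6.8] [ 547.6 -104.8   70. ]
w2 [-21.5   1.2  -6.8] [ 544.  -151.8   70. ]
w2 [-12.9   1.2  -6.8] [ 544.8 -143.2   70. ]
px 260.05089186749575 218.70326372784865 crop 208.0814269879932 189.92522196455786
px 260.7710217657083 230.08263391323686 crop 209.23363482513332 208.132214261179
px 260.1677417084441 204.83468685654952 crop 208.2683867335106 167.73549897047926
px 261.4192410297511 221.91330755090593 crop 210.27078564760177 195.0612920814495
px 259.9383929190284 232.1078459877572 crop 207.90142867044543 211.37255358041153
```

Run:
```python
from h import *
b=load('s3');c=load('w3')
for n,u,v in [('tips',283,164.6),('wingtop',283,166.7),('wingbot',283,179.5)]:
  o,d=ray(b,u,v)
  for y in(-107,-119,-130,-141): print(n,y,(o+d*(y-o[1])/d[1]).round(1))
B=cv2.resize(b['img'][140:195,255:310],None,fx=8,fy=8,interpolation=cv2.INTER_CUBIC)
W=cv2.resize(c['img'][170:290,210:300],None,fx=4,fy=4,interpolation=cv2.INTER_CUBIC)
o=np.zeros((480,800,3),np.uint8);o[:440,:440]=B;o[:,440:]=W;cv2.imwrite('pics/m4.png',o)
```

```text
tips -107 [ 540.3 -107.    90.2]
tips -119 [ 542.3 -119.    81.6]
tips -130 [ 544.1 -130.    73.6]
tips -141 [ 545.9 -141.    65.7]
wingtop -107 [ 540.1 -107.    83.1]
wingtop -119 [ 542.  -119.    74.4]
wingtop -130 [ 543.8 -130.    66.4]
wingtop -141 [ 545.6 -141.    58.3]
wingbot -107 [ 538.6 -107.    38.8]
wingbot -119 [ 540.6 -119.    29.5]
wingbot -130 [ 542.4 -130.    21. ]
wingbot -141 [ 544.1 -141.    12.4]
```

View pics/m4.png

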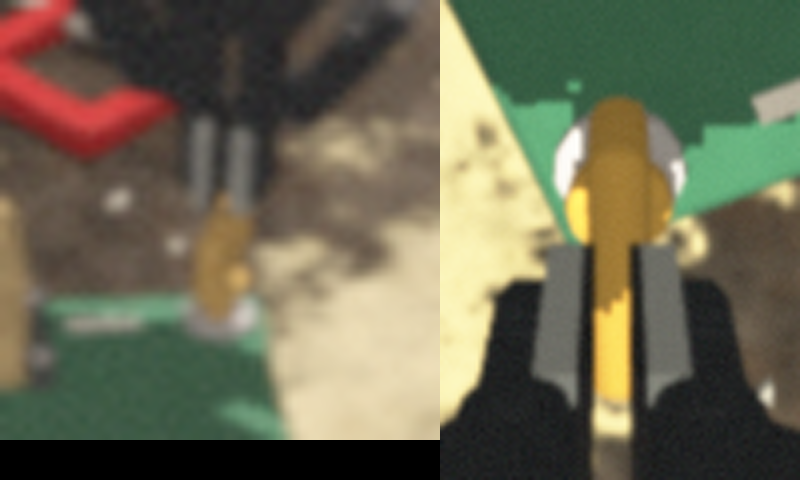

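The jaws shut to 5 mm directly over the 10 mm wing, so the real fingertips must be above its top (z ≥ 70). Side and wrist rays both put them at about 75–80, so the reported z doesn't match the real tip height. I'll open, go 30 mm lower (tips still ≥ 40) and close.

```bash
python3 -m creep '[[[0,0,0,0,0,0,40],[0,0,0,0,0,0,40],[0,0,0,0,0,0,40],[0,0,10,0,0,0,40],[0,0,10,0,0,0,40],[0,0,10,0,0,0,40],[0,0,0,0,0,0,40],[0,0,0,0,0,0,40]]]' 30
python3 - <<'E'
from h import *
c=cap('wrist','w5');b=cap('side','s5')
B=cv2.resize(b['img'][140:195,255:310],None,fx=8,fy=8,interpolation=cv2.INTER_CUBIC)
W=cv2.resize(c['img'][170:290,210:300],None,fx=4,fy=4,interpolation=cv2.INTER_CUBIC)
o=np.zeros((480,800,3),np.uint8);o[:440,:440]=B;o[:,440:]=W;cv2.imwrite('pics/m5.png',o)
E
```

```text
clock: 5.85
tcp_pos: [544.9, -130.2, 33.1]
tcp_rot: [[0.096, 0.995, 0.0], [0.995, -0.096, -0.0], [-0.0, 0.0, -1.0]]
ft_force: [0.2, 1.1, 0.5]
opening: 39.8
grip_force: 0.0
```

View pics/m5.png

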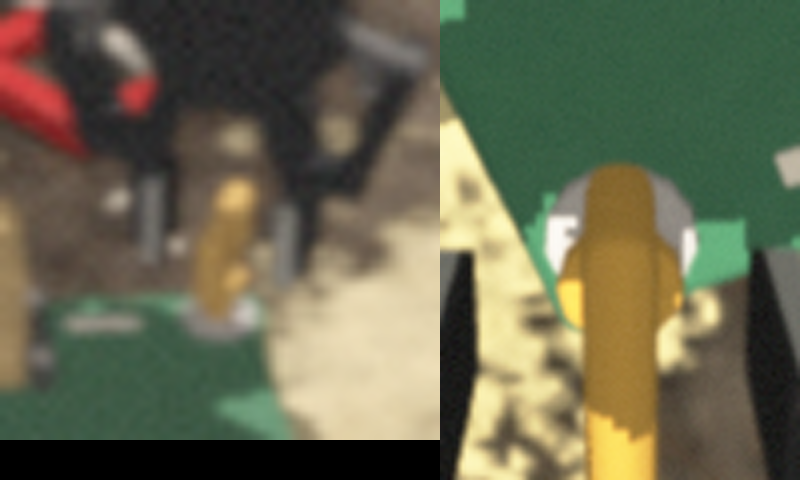

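The fingers now flank the wing, with tips at side (150,262) and (287,282), i.e. z ≈ 45, and the wing between them. Closing.

```bash
python3 -m creep '[[[0,0,1,0,0,0,20],[0,0,0,0,0,0,5],[0,0,0,0,0,0,5],[0,0,0,0,0,0,5],[0,0,0,0,0,0,5]]]' 40
```

```text
clock: 6.58
tcp_pos: [546.0, -130.4, 32.5]
tcp_rot: [[0.096, 0.995, 0.002], [0.995, -0.096, -0.0], [0.0, 0.002, -1.0]]
ft_force: [3.8, -0.1, -0.0]
opening: 9.2
grip_force: 42.5
```

It's gripped: opening 9.2 mm, 42 N. Turning clockwise (+ about tool z, which points down).

```bash
python3 -m creep '[[[0,0,0,0,0,0.1,5],[0,0,0,0,0,0.1,5],[0,0,0,0,0,0.1,5],[0,0,0,0,0,0.1,5],[0,0,0,0,0,0.1,5],[0,0,0,0,0,0.1,5],[0,0,0,0,0,0,5]]]'
python3 -m creep '[[[0,0,0,0,0,0.1,5],[0,0,0,0,0,0.1,5],[0,0,0,0,0,0.1,5],[0,0,0,0,0,0.1,5],[0,0,0,0,0,0.1,5],[0,0,0,0,0,0.08,5],[0,0,0,0,0,0,5],[0,0,0,0,0,0,5]]]'
python3 - <<'E'
from h import *
t=bot.state()['tcp_rot'];print(np.arctan2(t[1,0],t[0,0]))
c=cap('wrist','w6')
cv2.imwrite('pics/w6b.png',c['img'])
E
```

```text
clock: 7.45
tcp_pos: [546.1, -129.7, 32.3]
tcp_rot: [[0.64, 0.768, 0.002], [0.768, -0.64, 0.0], [0.002, 0.002, -1.0]]
ft_force: [5.2, 0.8, -1.1]
opening: 9.5
grip_force: 42.1
clock: 8.45
tcp_pos: [546.4, -129.2, 32.2]
tcp_rot: [[0.956, 0.293, 0.003], [0.293, -0.956, 0.001], [0.003, -0.0, -1.0]]
ft_force: [6.7, 1.4, -1.9]
opening: 9.3
grip_force: 41.9
0.29745429365076004
```

View pics/w6b.png

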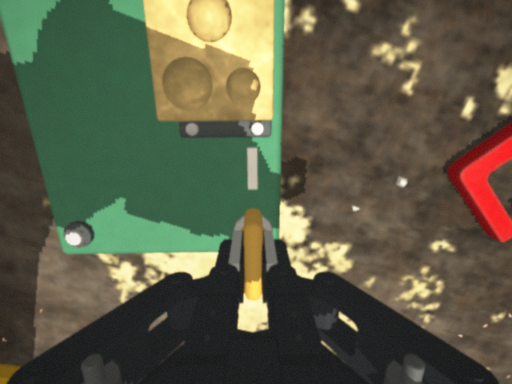

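The wing at (253,240) is in line with the white mark at (252,168). I'll let go, rise and check.

```bash
python3 -m creep '[[[0,0,0,0,0,0,25],[0,0,0,0,0,0,40],[0,0,0,0,0,0,40],[0,0,0,0,0,0,40],[0,0,-15,0,0,0,40],[0,0,-30,0,0,0,40],[0,0,-40,0,0,0,40],[-30,0,-30,0,0,0,40],[-40,0,0,0,0,0,40],[0,0,0,0,0,0,40]]]'
python3 - <<'E'
from h import *
c=cap('wrist','w7');a=cap('top','t7');b=cap('side','s7')
A=cv2.resize(a['img'][125:230,222:322],None,fx=4,fy=4,interpolation=cv2.INTER_CUBIC)
W=cv2.resize(c['img'],(400,300));B=cv2.resize(b['img'][155:225,210:300],(360,280),interpolation=cv2.INTER_CUBIC)
o=np.zeros((590,800,3),np.uint8);o[:420,:400]=A;o[:300,400:]=W;o[305:585,420:780]=B;cv2.imwrite('pics/m7.png',o)
E
```

```text
clock: 9.75
tcp_pos: [474.2, -152.2, 148.5]
tcp_rot: [[0.958, 0.287, -0.003], [0.287, -0.958, -0.001], [-0.003, 0.0, -1.0]]
ft_force: [0.5, 0.3, -0.1]
opening: 39.7
grip_force: 0.0
```

View pics/m7.png

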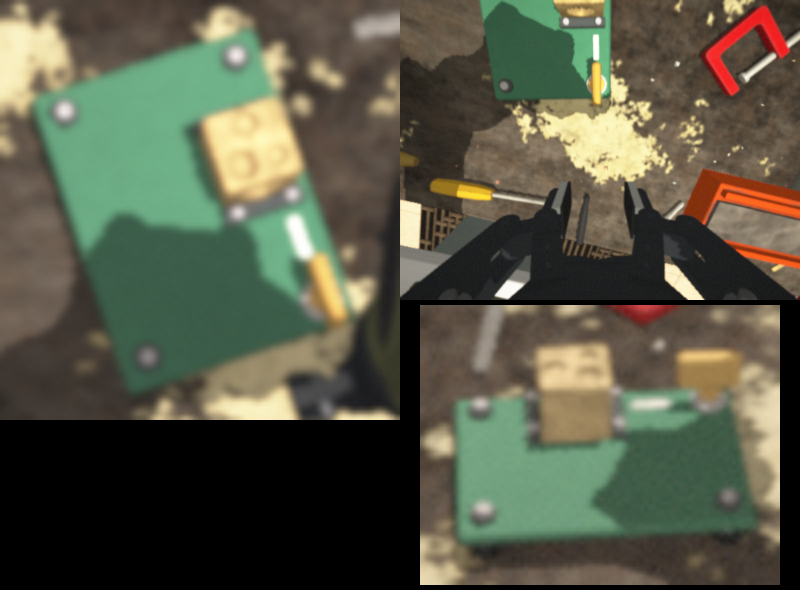

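All views show the wing in line with the white mark. The stand is in its place (plate corners within a few pixels of the first picture), and the gripper is clear of everything.

```bash
python3 -c "from station import bot;print(bot.job_done())"
```

```text
the job is handed in; nothing more can be done
None
```

I turned the wing screw about 1.18 rad clockwise until the wing lined up with the white mark, let go, backed clear of the stand and handed the job in. The stand looks level and in place in the last pictures, and the arm never went near the cup or the clamp, but the hand-in call returned no verdict.

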